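# Set the blue turn timer for the next round

### The job

Set the blue turn timer for the next round: turn its dial clockwise until the red pointer lies in the green sector. The timer is light, stands loose and its dial is stiff, so press it down onto the shelf while you turn: the timer itself must not slide or spin. Leave the yellow timer as it is.

Things in the scene. Friction and masses are not known exactly. Their poses are not given: they have to be found in the camera images.
- blue_dial (a joint): Angle of the blue timer's dial in its housing (rad): grows clockwise seen from above, stops at 0 and 2.4; green sector from 0.97 to 1.43, its middle at 1.2. Stiff (0.15 N m), stays where left. Sprung: it sinks 6 mm as the push grows from 5 to 13 N. The loose timer (0.2 kg) spins along unless pushed down; sunk 4 to 5 mm (10 to 12 N) is enough.
- blue_grip (a point): On the blue timer's dial axis, half-way up its black grip bar, 76 mm above the shelf. The bar (64 long, 14 thick, from 61 to 91 mm above the shelf) stands on a white disc 82 mm across, its face at 61 mm; both turn together. Fingertips can press on the disc beside the bar while gripping it. Axes turn with the dial: x along the bar to its red-pointer end, z up.
- blue_green (a point): Middle of the green sector on the blue timer's housing top, 46 mm above the shelf, 49.5 mm from the dial axis. The housing is a loose round plastic drum, 124 mm across, 46 mm tall. Its x axis is where the red pointer lies at dial angle 0. Shows if the timer slides or spins.
- yellow_pointer (a point): Tip of the red pointer on the dial of the yellow timer, 61 mm above the shelf, 40 mm from that dial's axis. The yellow timer is the same as the blue but for its colour, and is to be left alone.

How it is judged:
By the outcome, as a careful person would: the job done as asked, in the order asked, and still so for the second after the job is handed in, with the robot touching nothing.
It also fails if it takes over 35 s, if anything falls off the work surface, if the arm or the gripper's body presses on something with over 40 N, if the wrist force passes 120 N, or if a joint passes its speed limit or range.

### The arm

A 6-joint arm with a two-finger parallel gripper is mounted at the origin on the work surface. World frame = base frame: x ahead of the robot, y to its left, z up, the work surface at z = 0. Lengths are in m, angles in rad, forces in N, time in s.
With the tool pointing down it reaches from about 0.25 to 0.725 m from the base axis. Payload 9.7 kg.
Tool frame: the origin (TCP) lies at the very end of the fingers, on their centre line; the grasp point (between the pads) lies 19 mm behind it; z points along the fingers, x is the direction in which the jaws open and shut, and the axes are right-handed (so a half turn about z gives the same grasp; the last joint's range is limited). The gripper opens to 85 mm and grips with 20 to 120 N. Pads are 22 mm wide; open, the fingers measure 114 mm over their backs; the gripper's body (76 mm by 85 mm) begins 54 mm behind the grasp point. The pads swing forward as they close: fully open they stand 13 mm farther back than shut.
Start: joints at [-1.227, 0.087, 0.176, 1.66, 0, 1.571], TCP at [0.185, -0.518, 0.231] pointing down, gripper open.
Joint ranges: [-3.13, 3.13], [-0.85, 1.81], [-1.15, 1.24], [-2.2, 2.28], [-1.44, 1.52], [-3.14, 3.14]. Speed limits (rad/s): [2.22, 2.22, 2.57, 3.14, 3.14, 3.14].

### API

Orientations are given as a rotation vector (axis times angle).
In Python, from cell import robot gives the robot as it stands.
- The arm moves only by the tool play_rows, never from a script. Its argument "motion" is a list of rows, each a list of 3 entries, a list of its own where there are three numbers: the turn, a rotation vector about the tool's x, y, z each as a share of 180 degrees, from -1 to 1, then the shift along the tool's x, y, z each as a share of 400 mm, from -1 to 1, then the opening, from 0 (shut) to 1 (fully open). A call has 1 to 8 rows; each row is the pose to reach, as a shift and turn from the pose commanded when the call began, along the tool's axes at that moment, turning the shorter way round; what a row does not reach only later rows make up. A row lasts 1/8 s, in which the tool goes at most 62.5 mm and 10.7 degrees, less where a joint would pass 70% of its speed; a pose out of reach is approached as far as the arm can. A call with a number of a shift or a turn outside -1 to 1 is refused whole. A call with a gripper value outside its range is refused whole. The fingers move at their own pace and stop on an object; "grip_force" is the grip in N (left out, the last holds). Time passes only in rows, so rows that repeat a pose let the fingers close. It gives the time, the measured TCP pose, the force and the opening at its end, in the units of the state.
- robot.sense(): the state, without advancing time (a new reading comes with each control period).
- robot.read_camera(name): name is "scene" or "top" or "wrist"; returns a dict with "color" (400x640x3 uint8, red, green, blue), "K" (3x3 intrinsics, pixels), "rvec" (rotation vector, rad) and "tvec" (3), from world to camera coordinates, as OpenCV has them. Camera axes: x right, y down, z forward; pixel columns grow to the right and rows downward; lengths in m; the calibration is good to about 2 mm. The wrist camera is an equidistant fisheye: a pixel r from the principal point sees the ray r / f radians off the axis. A picture is of the moment at which its call begins. There is no depth.
- robot.sign_off(): hands the job in, once; it reports no verdict.
The state is a dict: "clock": time; "qpos": joint angles; "joint_velocities": joint speeds; "effort": joint torques, N m; "tool_pos": TCP position; "tcp_rot": TCP orientation; "force": force on the tool from outside, world axes, zero at the start; "wrist_torque": the same for the moment, N m; "grip_width": opening from 0.0 (shut) to 1.0 (fully open).
Only numpy, scipy, OpenCV 4.12 (cv2) and the standard library are available. Lean on these libraries where they do the work, as an engineer would, in place of code of your own. Each camera call takes 0.05 s, during which the arm holds its last target.

## Working session

There is one attempt and no reset: what is moved stays moved. The work goes in short steps, Python scripts to look and compute and a tool call to move; the robot and the scene stay as the last step left them, time stands still between calls to the robot, and variables do not carry over. Pictures are saved under pics/ and viewed, and the job is handed in when it is done.

Besides the shell and the picture viewer there is one more tool, called after "Emit:" in YAML: its name, and indented under it one key for each argument. play_rows: Moves the arm, as the interface text tells. Its arguments: {"type":"object","properties":{"motion":{"type":"array"},"grip_force":{"type":"number"}},"required":["motion"]}

```bash
mkdir -p pics; python3 - <<'E'
from cell import robot
import cv2
s=robot.sense();print({k:s[k] for k in s})
for n in("scene","top","wrist"):
    c=robot.read_camera(n);cv2.imwrite(f"pics/{n}0.png",c["color"][:,:,::-1]);print(n,c["K"],c["rvec"],c["tvec"])
E
```

```text
{'clock': 0.0, 'qpos': array([-1.22700107e+00,  8.74804014e-02,  1.75133940e-01,  1.65979231e+00,
       -1.46959080e-05,  1.57080476e+00]), 'joint_velocities': array([ 1.67429857e-03, -9.24237578e-04,  6.27148414e-05, -1.67885368e-03,
       -1.63740547e-03,  1.20138040e-03]), 'effort': array([ 5.10218451e-03, -5.20384097e+01,  4.64812768e+01,  1.59071916e-02,
        3.06174170e-04,  1.65255568e-05]), 'tool_pos': array([ 0.18530482, -0.51760514,  0.23057179]), 'tcp_rot': array([-2.56805434e+00,  1.80829151e+00,  1.73703961e-03]), 'force': array([-0.28351279, -0.28666366,  0.27968723]), 'wrist_torque': array([-0.00255569,  0.01998808, -0.00985432]), 'grip_width': 1.0008529801349024}
scene [[472.90661749   0.         320.35575204]
 [  0.         472.90661749 192.76323254]
 [  0.           0.           1.        ]] [ 2.24083072  1.19394445 -0.3811305 ] [-0.30704494 -0.328654    1.16496469]
top [[454.74854847   0.         321.37728661]
 [  0.         454.74854847 193.15311468]
 [  0.           0.           1.        ]] [ 2.1330553  -2.16143271  0.10307505] [0.01086066 0.60452133 0.87343411]
wrist [[309.70691629   0.         318.32549857]
 [  0.         309.70691629 201.59413591]
 [  0.           0.           1.        ]] [-2.340365    1.64627414  0.27492798] [-0.55035834 -0.04300805  0.38096786]
```

View pics/scene0.png

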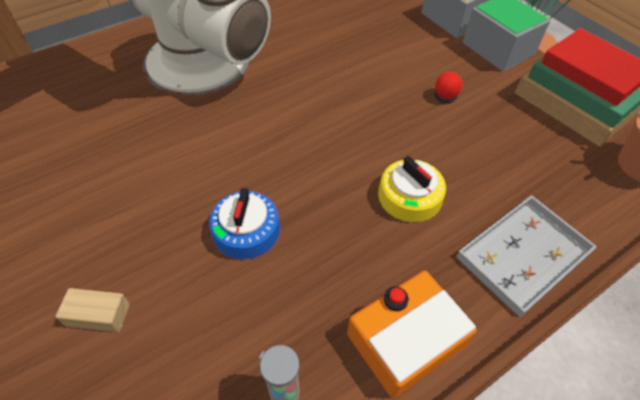

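View pics/top0.png

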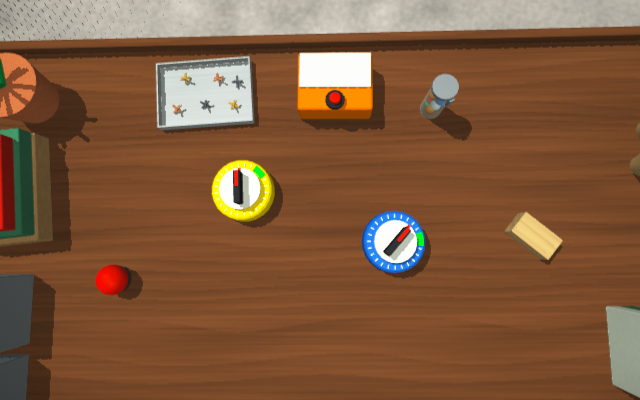

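View pics/wrist0.png

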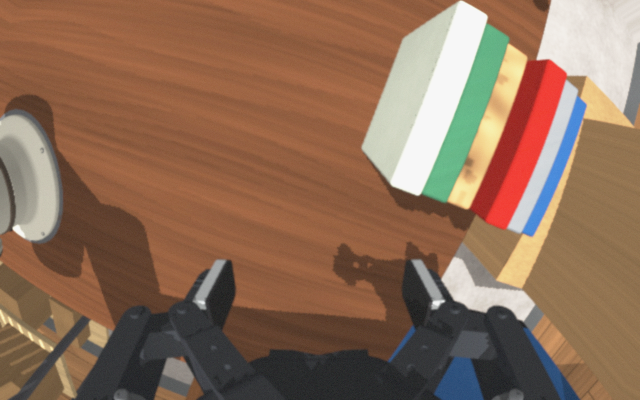

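The top view shows the blue timer at about (393,242), its red pointer up-right at (405,233) and the green sector at (420,240). The yellow timer is at (242,190). Next I measure them.

```bash
cat > h.py <<'E'
import numpy as np, cv2
from cell import robot
from scipy.spatial.transform import Rotation as R
def ray(c,uv,z):
    uv=np.atleast_2d(np.array(uv,float)); Rm=cv2.Rodrigues(np.array(c["rvec"]))[0]
    d=np.c_[(uv-c["K"][:2,2])/[c["K"][0,0],c["K"][1,1]],np.ones(len(uv))]@Rm
    o=-Rm.T@np.array(c["tvec"]); return o+d*((z-o[2])/d[:,2])[:,None]
def blobs(m):
    n,l,st,ce=cv2.connectedComponentsWithStats(m.astype(np.uint8))
    return [(st[i],ce[i],l==i) for i in range(1,n) if st[i][4]>6]
def timer(name,hue,verbose=True,near=None):
    c=robot.read_camera(name); im=c["color"]; hsv=cv2.cvtColor(im,cv2.COLOR_RGB2HSV); H,S,V=[hsv[:,:,i].astype(int) for i in range(3)]
    m=(abs(H-hue)<12)&(S>130)&(V>70)
    b=[x for x in blobs(m)]
    b=max(b,key=lambda x:x[0][4]); x,y,w,h,_=b[0]
    box=np.zeros(m.shape,bool); box[y-6:y+h+6,x-3:x+w+3]=1
    out={"bbox":(x,y,w,h)}
    def cen(mm):
        q=blobs(mm&box)
        if not q: return None
        return max(q,key=lambda t:t[0][4])
    g=cen((abs(H-60)<12)&(S>150)&(V>100)); 
    r=cen(((H<8)|(H>172))&(S>150)&(V>90)); wt=cen((S<50)&(V>150)); k=cen((V<60))
    # disc outline: hull of white+red+black inside disc
    pts=np.argwhere((wt[2]))[:,::-1]; 
    P=ray(c,pts,.061)[:,:2].astype(np.float32); (cx,cy),rad=cv2.minEnclosingCircle(P); el=cv2.fitEllipse(cv2.convexHull(P))
    out["disc"]=(cx,cy,rad); out["ell"]=el
    if g: out["green"]=ray(c,g[1],.046)[0]
    if r: out["red"]=ray(c,r[1],.091)[0]; out["redpx"]=(r[1],r[0][4])
    return out,c,im
E
python3 - <<'E'
from h import *
for n in("top","scene"):
  for hue in(110,29):
    o,c,im=timer(n,hue);print(n,hue,o)
    x,y,w,h=o["bbox"];cv2.imwrite(f"pics/{n}{hue}z.png",cv2.resize(im[y-10:y+h+10,x-10:x+w+10,::-1],None,fx=6,fy=6))
E
```

```text
top 110 {'bbox': (np.int32(362), np.int32(211), np.int32(63), np.int32(62)), 'disc': (0.5072876811027527, -0.138269305229187, 0.041048627346754074), 'ell': ((0.5072942972183228, -0.13809078931808472), (0.0803733691573143, 0.08109400421380997), 114.13441467285156), 'green': array([ 0.51111213, -0.18759718,  0.046     ]), 'red': array([ 0.51984486, -0.14928533,  0.091     ]), 'redpx': (array([403.27272727, 233.84415584]), np.int32(77))}
top 29 {'bbox': (np.int32(211), np.int32(160), np.int32(64), np.int32(62)), 'disc': (0.6143558621406555, 0.16246305406093597, 0.040837306529283524), 'ell': ((0.6139886379241943, 0.16269703209400177), (0.0800628811120987, 0.08079751580953598), 161.25909423828125), 'green': array([0.64844022, 0.12766474, 0.046     ]), 'red': array([0.63083071, 0.16393457, 0.091     ]), 'redpx': (array([235.66666667, 177.24242424]), np.int32(66))}
scene 110 {'bbox': (np.int32(210), np.int32(195), np.int32(70), np.int32(64)), 'disc': (0.5120620727539062, -0.13181450963020325, 0.042514391243457794), 'ell': ((0.5154006481170654, -0.1280026137828827), (0.056325092911720276, 0.08222831040620804), 51.359107971191406), 'green': array([ 0.51077638, -0.18659891,  0.046     ]), 'red': array([ 0.51874491, -0.14771417,  0.091     ]), 'redpx': (array([238.20224719, 209.25842697]), np.int32(89))}
scene 29 {'bbox': (np.int32(377), np.int32(159), np.int32(70), np.int32(64)), 'disc': (0.6143659949302673, 0.15691760182380676, 0.04130922257900238), 'ell': ((0.6144784688949585, 0.1543494462966919), (0.0652390643954277, 0.07966578006744385), 78.73889923095703), 'green': array([0.64684089, 0.12865617, 0.046     ]), 'red': array([0.62938221, 0.1626597 , 0.091     ]), 'redpx': (array([423.01754386, 172.47368421]), np.int32(57))}
```

View pics/top110z.png

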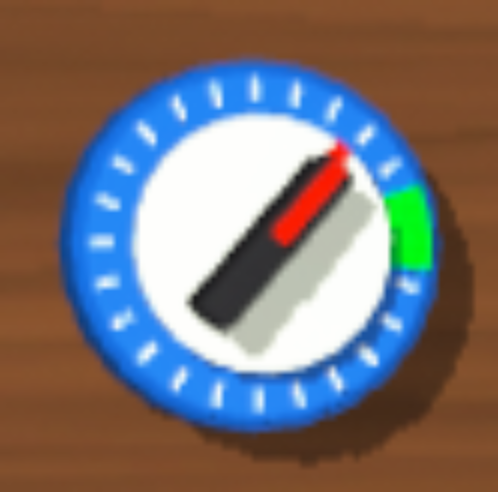

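View pics/scene110z.png

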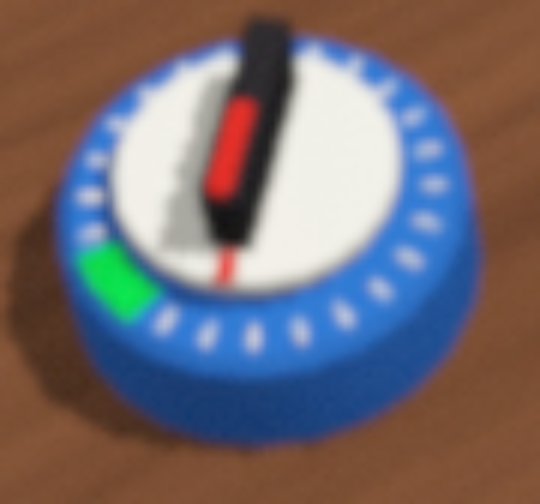

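```bash
cat >> h.py <<'E'
def bar(c,im,ctr):
    hsv=cv2.cvtColor(im,cv2.COLOR_RGB2HSV).astype(int); H,S,V=hsv[...,0],hsv[...,1],hsv[...,2]
    px=np.argwhere(V>=0)[:,::-1]; P=ray(c,px,.091)[:,:2]
    near=(np.hypot(*(P-ctr).T)<.037).reshape(V.shape)
    m=((V<75)|(((H<8)|(H>172))&(S>150)&(V>90)))&near
    b=max(blobs(m),key=lambda t:t[0][4])[2]
    Q=ray(c,np.argwhere(b)[:,::-1],.091)[:,:2]; r=cv2.minAreaRect((Q*1000).astype(np.float32))
    w,v=np.linalg.eigh(np.cov(Q.T)); d=v[:,1]
    return r,np.degrees(np.arctan2(d[1],d[0])),Q.mean(0)
E
python3 - <<'E'
from h import *
for n in("top","scene"):
    o,c,im=timer(n,110); print(n,bar(c,im,np.array([.507,-.138])),o["green"],o["red"])
s=robot.sense();Rt=R.from_rotvec(s["tcp_rot"]);print(Rt.as_matrix().round(3))
t=np.array([.507,-.138,.16]);print(Rt.inv().apply(t-s["tool_pos"])/.4)
E
```

```text
top (((508.9750671386719, -138.3560333251953), (13.710882186889648, 67.3801498413086), 48.35399627685547), np.float64(138.2474025046084), array([ 0.50745214, -0.13693443])) [ 0.51111213 -0.18759718  0.046     ] [ 0.51984486 -0.14928533  0.091     ]
scene (((512.54833984375, -138.18600463867188), (15.868511199951172, 64.98121643066406), 50.30143356323242), np.float64(140.54381067255278), array([ 0.51342631, -0.13911075])) [ 0.51047902 -0.18661257  0.046     ] [ 0.51874491 -0.14771417  0.091     ]
[[ 0.337 -0.941 -0.   ]
 [-0.941 -0.337  0.   ]
 [-0.    -0.    -1.   ]]
[-0.62292131 -1.07705512  0.17809516]
```

Emit:
play_rows:
  motion:
    - [[0,0,-0.05],[-0.07,-0.12,0.0],1]
    - [[0,0,-0.1],[-0.14,-0.24,0.0],1]
    - [[0,0,-0.15],[-0.21,-0.36,0.0],1]
    - [[0,0,-0.2],[-0.28,-0.48,0.02],1]
    - [[0,0,-0.25],[-0.35,-0.6,0.05],1]
    - [[0,0,-0.3],[-0.42,-0.72,0.08],1]
    - [[0,0,-0.35],[-0.48,-0.84,0.1],1]
    - [[0,0,-0.4],[-0.55,-0.95,0.1],1]

```text
clock: 1.45
tool_pos: [0.4698, -0.181, 0.1907]
tcp_rot: [-3.141, -0.055, 0.001]
force: [0.7, -0.9, 0.1]
grip_width: 1.0
```

```bash
python3 - <<'E'
from h import *
s=robot.sense();Rt=R.from_rotvec(s["tcp_rot"]);print(Rt.as_matrix().round(3),s["tool_pos"],s["clock"])
a=np.degrees(np.arctan2(*Rt.as_matrix()[[1,0],0]));print(a,(48.5-a)/180)
t=np.array([.508,-.138,.16]);print(Rt.inv().apply(t-s["tool_pos"])/.4)
E
```

```text
[[ 0.999  0.035 -0.001]
 [ 0.035 -0.999  0.   ]
 [-0.001 -0.    -1.   ]] [ 0.46981649 -0.18098215  0.19065061] 1.45
2.0054265404656397 0.25830318588630197
[ 0.09920374 -0.10403654  0.0765877 ]
```

Emit:
play_rows:
  motion:
    - [[0,0,-0.05],[0.03,-0.03,0.02],1]
    - [[0,0,-0.1],[0.06,-0.06,0.04],1]
    - [[0,0,-0.16],[0.09,-0.09,0.06],1]
    - [[0,0,-0.21],[0.099,-0.104,0.077],1]
    - [[0,0,-0.26],[0.099,-0.104,0.077],0.6]
    - [[0,0,-0.26],[0.099,-0.104,0.077],0.6]
    - [[0,0,-0.26],[0.099,-0.104,0.077],0.6]

```text
clock: 2.33
tool_pos: [0.5073, -0.1399, 0.1606]
tcp_rot: [2.867, 1.285, 0.0]
force: [0.3, 0.7, 0.2]
grip_width: 0.597
```

```bash
python3 - <<'E'
from h import *
s=robot.sense();Rt=R.from_rotvec(s["tcp_rot"]);print(s["tool_pos"],s["clock"],s["grip_width"],s["qpos"])
print(np.degrees(np.arctan2(*Rt.as_matrix()[[1,0],0])))
c=robot.read_camera("wrist");cv2.imwrite("pics/w1.png",c["color"][:,:,::-1]);
c=robot.read_camera("scene");cv2.imwrite("pics/s1.png",c["color"][:,:,::-1]);
E
```

```text
[ 0.50731783 -0.13993686  0.16062857] 2.325 0.5967169687395327 [-2.69136124e-01  1.48207991e-02 -3.56619218e-02  1.52013375e+00
 -1.43298926e-05  4.58801282e-01]
48.29225914546628
```

View pics/w1.png

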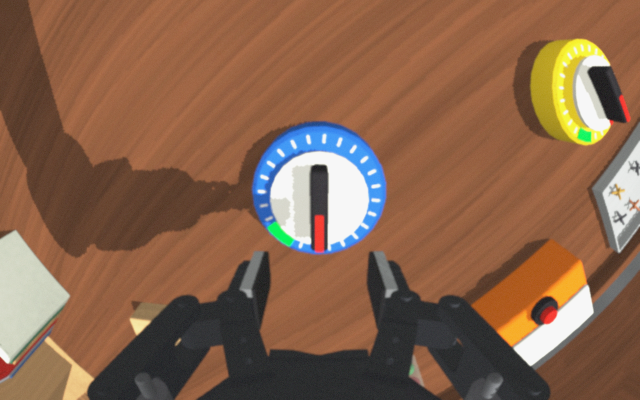

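The wrist view shows the bar upright at column 319, which is also midway between the fingertips (268 and 370). Next I refine the dial centre with the fisheye model.

```bash
cat >> h.py <<'E'
def wray(c,uv,z):
    uv=np.array(uv,np.float64).reshape(-1,1,2)
    n=cv2.fisheye.undistortPoints(uv,np.array(c["K"],float),np.zeros(4)).reshape(-1,2)
    Rm=cv2.Rodrigues(np.array(c["rvec"]))[0]; d=np.c_[n,np.ones(len(n))]@Rm; o=-Rm.T@np.array(c["tvec"])
    return o+d*((z-o[2])/d[:,2])[:,None]
E
python3 - <<'E'
from h import *
c=robot.read_camera("wrist");im=c["color"]
hsv=cv2.cvtColor(im,cv2.COLOR_RGB2HSV).astype(int);H,S,V=hsv[...,0],hsv[...,1],hsv[...,2]
box=np.zeros(V.shape,bool);box[120:256,250:390]=1
def pts(m,z): 
    b=max(blobs(m&box),key=lambda t:t[0][4])[2]; return wray(c,np.argwhere(b)[:,::-1],z)[:,:2]
g=pts((abs(H-60)<12)&(S>150)&(V>100),.046);print("green",g.mean(0))
k=pts(((V<75)&(S<120))|(((H<8)|(H>172))&(S>150)&(V>90)),.091);r=cv2.minAreaRect((k*1000).astype(np.float32));print("bar",r,k.mean(0))
w=pts((S<60)&(V>110),.061);print("disc",cv2.minEnclosingCircle((w*1000).astype(np.float32)))
b=pts((abs(H-110)<12)&(S>130)&(V>60),.046);
s=robot.sense();print(s["tool_pos"])
E
```

```text
green [ 0.5104249  -0.19052023]
bar ((504.17449951171875, -138.1903839111328), (11.11817455291748, 67.38575744628906), 48.87272644042969) [ 0.5022113  -0.13621048]
disc ((509.8477478027344, -139.58270263671875), 45.03688049316406)
[ 0.50734617 -0.139969    0.16061443]
```

Emit:
play_rows:
  motion:
    - [[0,0,0],[0.003,0,0.06],0.6]
    - [[0,0,0],[0.003,0,0.12],0.6]
    - [[0,0,0],[0.003,0,0.15],0.4]
    - [[0,0,0],[0.003,0,0.15],0.4]
    - [[0,0,0],[0.003,0,0.15],0.4]

```text
clock: 3.1
tool_pos: [0.5085, -0.1391, 0.1015]
tcp_rot: [2.864, 1.29, 0.001]
force: [-0.5, 0.0, -0.1]
grip_width: 0.402
```

```bash
python3 - <<'E'
from h import *
c=robot.read_camera("wrist");cv2.imwrite("pics/w2.png",cv2.resize(c["color"][120:320,220:420,::-1],None,fx=3,fy=3))
c=robot.read_camera("scene");cv2.imwrite("pics/s2.png",cv2.resize(c["color"][100:300,140:340,::-1],None,fx=3,fy=3))
E
```

```text
(no output)
```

View pics/w2.png

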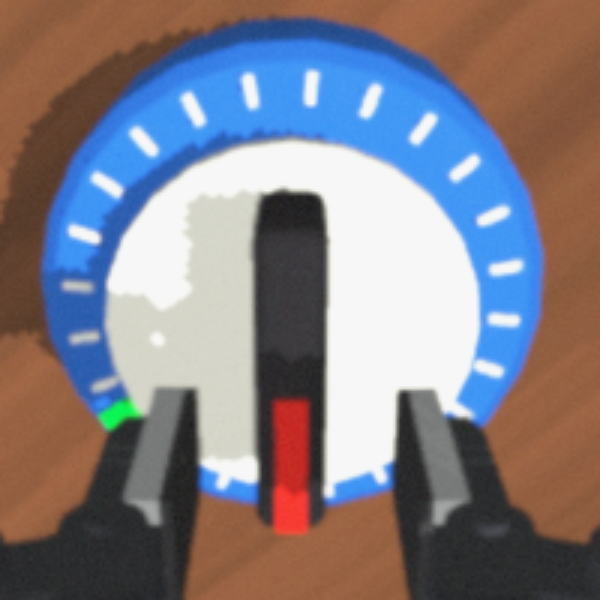

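View pics/s2.png

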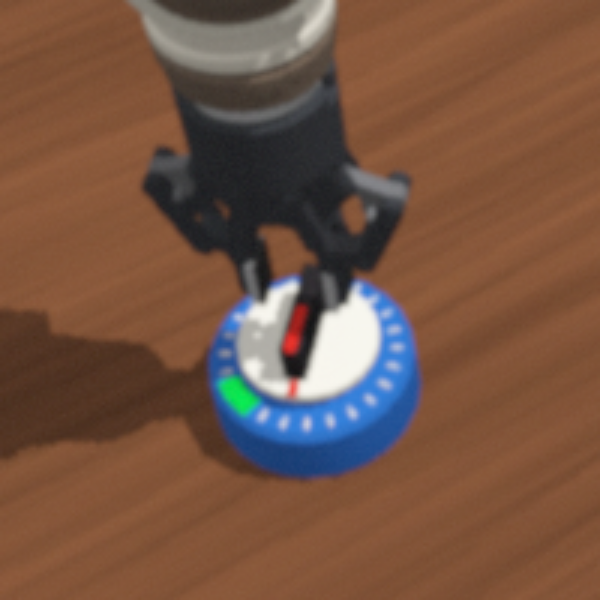

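Emit:
play_rows:
  motion:
    - [[0,0,0],[-0.003,0,0.03],0.4]
    - [[0,0,0],[-0.003,0,0.06],0.4]
    - [[0,0,0],[-0.003,0,0.085],0.4]
    - [[0,0,0],[-0.003,0,0.09],0.3]
    - [[0,0,0],[-0.003,0,0.09],0.3]
  grip_force: 20

```text
clock: 3.82
tool_pos: [0.5073, -0.1398, 0.0644]
tcp_rot: [-2.864, -1.29, 0.0]
force: [-0.4, -0.3, -0.5]
grip_width: 0.302
```

```bash
python3 - <<'E'
from h import *
s=robot.sense();print(s["tool_pos"],s["force"])
c=robot.read_camera("wrist");cv2.imwrite("pics/w3.png",cv2.resize(c["color"][120:320,220:420,::-1],None,fx=3,fy=3))
E
```

```text
[ 0.50729913 -0.13983027  0.06437835] [-0.39055385 -0.29423204 -0.53809544]
```

View pics/w3.png

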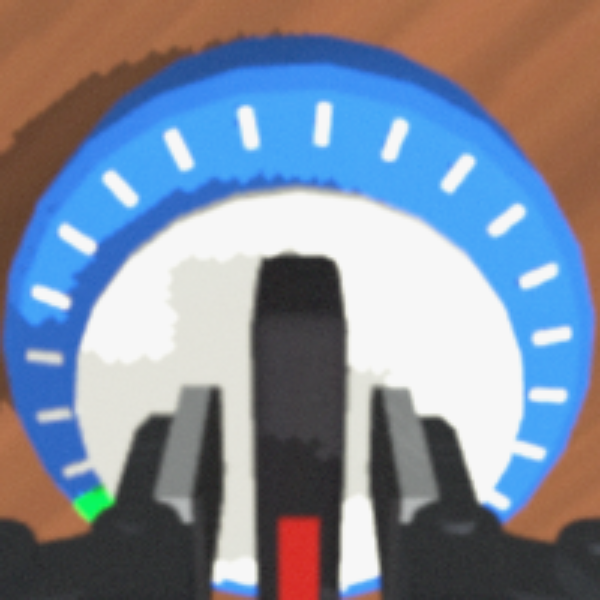

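The pads' midpoint (column 297) is within 0.3 mm of the bar's middle (299), so I close on the bar.

Emit:
play_rows:
  motion:
    - [[0,0,0],[0.0005,-0.001,0],0.2]
    - [[0,0,0],[0.0005,-0.001,0],0.1]
    - [[0,0,0],[0.0005,-0.001,0],0.0]
    - [[0,0,0],[0.0005,-0.001,0],0.0]
    - [[0,0,0],[0.0005,-0.001,0],0.0]
  grip_force: 50

```text
clock: 4.5
tool_pos: [0.5074, -0.1394, 0.0648]
tcp_rot: [2.864, 1.29, 0.001]
force: [-0.6, 1.2, 3.9]
grip_width: 0.152
```

```bash
python3 - <<'E'
from h import *
s=robot.sense();print(s["tool_pos"],s["force"],s["wrist_torque"],s["grip_width"]*85)
o,c,im=timer("scene",110);print(o)
E
```

```text
[ 0.50743745 -0.13942438  0.06479381] [-0.55921511  1.24971006  3.89210974] [ 0.22156088 -0.06367853 -0.05913919] 12.934874901288493
{'bbox': (np.int32(210), np.int32(198), np.int32(70), np.int32(61)), 'disc': (0.5228016376495361, -0.1276315152645111, 0.04012676328420639), 'ell': ((0.5266076326370239, -0.12547454237937927), (0.035806894302368164, 0.0781380906701088), 32.700233459472656), 'green': array([ 0.5104862 , -0.18658574,  0.046     ]), 'red': array([ 0.5196672 , -0.14903934,  0.091     ]), 'redpx': (array([237.75862069, 210.        ]), np.int32(87))}
```

Emit:
play_rows:
  motion:
    - [[0,0,0],[0,0,0.003],0]
    - [[0,0,0],[0,0,0.006],0]
    - [[0,0,0],[0,0,0.01],0]
    - [[0,0,0],[0,0,0.01],0]

```text
clock: 5.05
tool_pos: [0.5075, -0.1394, 0.0611]
tcp_rot: [2.864, 1.29, 0.001]
force: [-1.3, 1.6, 9.7]
grip_width: 0.159
```

Emit:
play_rows:
  motion:
    - [[0,0,0],[0,0,0.003],0]
    - [[0,0,0],[0,0,0.003],0]

```text
clock: 5.3
tool_pos: [0.5075, -0.1395, 0.0601]
tcp_rot: [2.864, 1.29, 0.001]
force: [-2.0, 1.8, 11.1]
grip_width: 0.152
```

Emit:
play_rows:
  motion:
    - [[0,0,0.02],[0,0,0],0]
    - [[0,0,0.04],[0,0,0],0]
    - [[0,0,0.06],[0,0,0],0]
    - [[0,0,0.08],[0,0,0],0]
    - [[0,0,0.08],[0,0,0],0]

```text
clock: 5.92
tool_pos: [0.5073, -0.1396, 0.0601]
tcp_rot: [3.003, 0.92, 0.001]
force: [-3.3, 1.3, 10.7]
grip_width: 0.148
```

```bash
python3 - <<'E'
from h import *
s=robot.sense();print(s["tool_pos"],s["force"],s["wrist_torque"],s["grip_width"]*85,np.degrees(np.arctan2(*R.from_rotvec(s["tcp_rot"]).as_matrix()[[1,0],0])))
for n in("scene","top"):
  o,c,im=timer(n,110);print(o.get("green"),o.get("red"),o["bbox"])
  x,y,w,h=o["bbox"];cv2.imwrite(f"pics/{n}4.png",cv2.resize(im[y-20:y+h+20,x-20:x+w+20,::-1],None,fx=5,fy=5))
E
```

```text
[ 0.50729685 -0.13959127  0.06014209] [-3.27914451  1.29199474 10.74937564] [ 0.25241961  0.64763186 -0.00476764] 12.609350728771489 34.05148244692844
[ 0.5104862  -0.18658574  0.046     ] [ 0.51962302 -0.15299689  0.091     ] (np.int32(210), np.int32(199), np.int32(70), np.int32(60))
None None (np.int32(362), np.int32(216), np.int32(27), np.int32(56))
```

View pics/scene4.png

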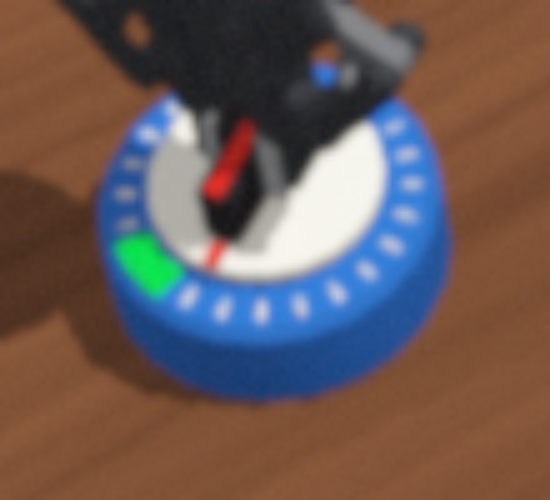

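Emit:
play_rows:
  motion:
    - [[0,0,0],[-0.0006,-0.0009,0.0006],0]
    - [[0,0,0.02],[-0.0006,-0.0009,0.0006],0]
    - [[0,0,0.04],[-0.0006,-0.0009,0.0006],0]
    - [[0,0,0.06],[-0.0006,-0.0009,0.0006],0]
    - [[0,0,0.08],[-0.0006,-0.0009,0.0006],0]
    - [[0,0,0.08],[-0.0006,-0.0009,0.0006],0]

```text
clock: 6.78
tool_pos: [0.507, -0.1397, 0.06]
tcp_rot: [3.094, 0.536, 0.001]
force: [-2.2, -0.2, 11.3]
grip_width: 0.154
```

```bash
python3 - <<'E'
from h import *
s=robot.sense();print(s["tool_pos"],s["force"],s["grip_width"]*85,np.degrees(np.arctan2(*R.from_rotvec(s["tcp_rot"]).as_matrix()[[1,0],0])))
o,c,im=timer("scene",110);print(o.get("green"),o.get("red"),o["bbox"])
E
```

```text
[ 0.50702074 -0.13966968  0.06000816] [-2.16666532 -0.19586246 11.25707578] 13.104094531491326 19.64163071509449
[ 0.51070897 -0.18648328  0.046     ] [ 0.51625677 -0.15579384  0.091     ] (np.int32(210), np.int32(199), np.int32(70), np.int32(60))
```

Emit:
play_rows:
  motion:
    - [[0,0,0.02],[-0.0006,-0.0003,0],0]
    - [[0,0,0.04],[-0.0006,-0.0003,0],0]
    - [[0,0,0.065],[-0.0006,-0.0003,0],0]
    - [[0,0,0.088],[-0.0006,-0.0003,0],0]
    - [[0,0,0.088],[-0.0006,-0.0003,0],0]

```text
clock: 7.45
tool_pos: [0.5068, -0.1397, 0.06]
tcp_rot: [3.139, 0.104, 0.002]
force: [-2.0, -1.3, 11.0]
grip_width: 0.153
```

```bash
python3 - <<'E'
from h import *
s=robot.sense();print(s["tool_pos"],s["force"],s["wrist_torque"],s["grip_width"]*85,np.degrees(np.arctan2(*R.from_rotvec(s["tcp_rot"]).as_matrix()[[1,0],0])))
o,c,im=timer("scene",110);print(o.get("green"),o.get("red"),o["bbox"])
x,y,w,h=o["bbox"];cv2.imwrite(f"pics/s5.png",cv2.resize(im[y-20:y+h+20,x-20:x+w+20,::-1],None,fx=5,fy=5))
E
```

```text
[ 0.50675416 -0.13971414  0.06004373] [-2.04959338 -1.30529513 11.02130605] [-0.10896904  0.52830223 -0.06815362] 12.967164896078343 3.787414954115211
[ 0.51070959 -0.18618007  0.046     ] [ 0.51172449 -0.15795576  0.091     ] (np.int32(210), np.int32(195), np.int32(70), np.int32(64))
```

View pics/s5.png

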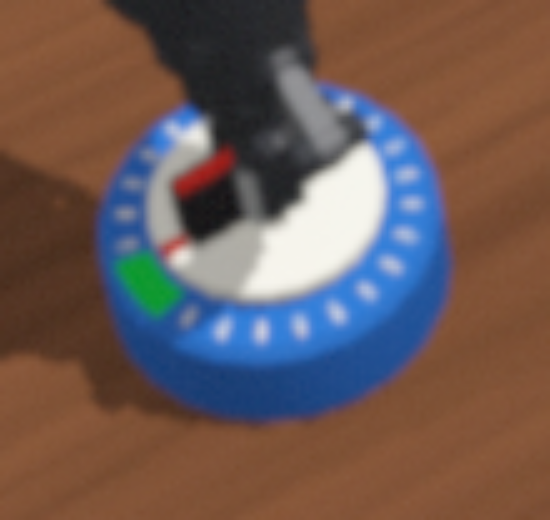

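Emit:
play_rows:
  motion:
    - [[0,0,0],[0,0,-0.004],0]
    - [[0,0,0],[0,0,-0.009],0]
    - [[0,0,0],[0,0,-0.009],0.25]
    - [[0,0,0],[0,0,-0.009],0.35]
    - [[0,0,0],[0,0,-0.009],0.35]
    - [[0,0,0],[0,0,-0.06],0.35]
    - [[0,0,0],[0,0,-0.15],0.35]
    - [[0,0,0],[0,0,-0.25],0.35]
  grip_force: 20

```text
clock: 8.5
tool_pos: [0.5061, -0.1391, 0.1594]
tcp_rot: [-3.139, -0.106, 0.002]
force: [0.5, -0.3, 0.7]
grip_width: 0.348
```

```bash
python3 - <<'E'
from h import *
s=robot.sense();print(s["tool_pos"],s["force"],s["grip_width"]*85)
o,c,im=timer("scene",110);print(o,bar(c,im,np.array([.507,-.138])))
x,y,w,h=o["bbox"];cv2.imwrite(f"pics/s6.png",cv2.resize(im[y-20:y+h+20,x-20:x+w+20,::-1],None,fx=5,fy=5))
c=robot.read_camera("wrist");cv2.imwrite("pics/w6.png",c["color"][:,:,::-1])
E
```

```text
[ 0.50605769 -0.13909366  0.15940452] [ 0.46567528 -0.29527958  0.67671391] 29.562635434656414
{'bbox': (np.int32(210), np.int32(195), np.int32(70), np.int32(64)), 'disc': (0.5087753534317017, -0.137385293841362, 0.0428728349506855), 'ell': ((0.507481038570404, -0.13728046417236328), (0.08172524720430374, 0.08715043216943741), 61.332763671875), 'green': array([ 0.51045905, -0.18667407,  0.046     ]), 'red': array([ 0.50904828, -0.15318695,  0.091     ]), 'redpx': (array([232.52380952, 206.77777778]), np.int32(63))} (((516.4913940429688, -140.14117431640625), (24.353296279907227, 63.77864456176758), 5.021315574645996), np.float64(96.66189071734327), array([ 0.51671089, -0.14074783]))
```

View pics/s6.png

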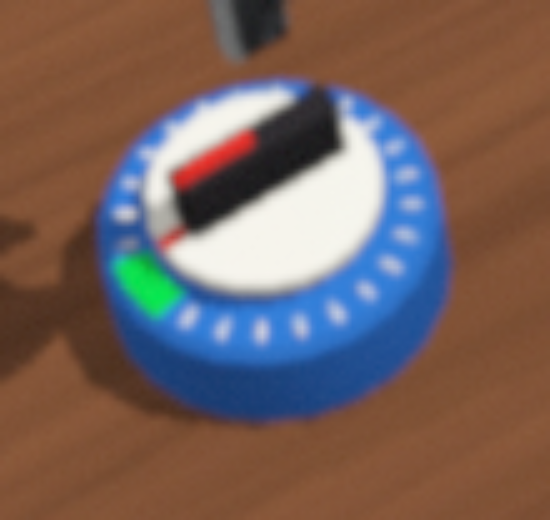

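View pics/w6.png

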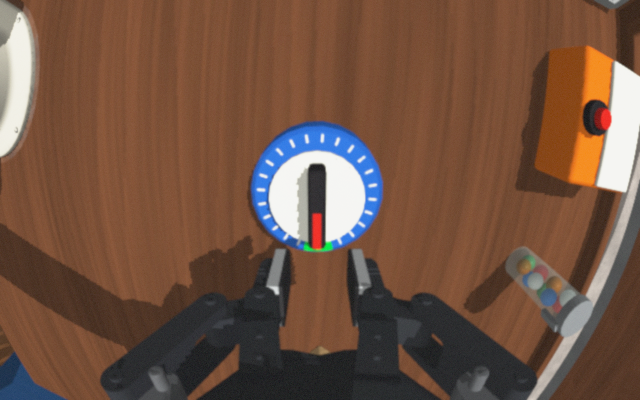

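The wrist view shows the red pointer (317,240) in the middle of the green sector (317,246). I'll back the arm off and check from the top camera.

Emit:
play_rows:
  motion:
    - [[0,0,0],[0,0,-0.1],0.35]
    - [[0,0,0],[-0.1,0,-0.2],0.35]
    - [[0,0,0],[-0.25,0,-0.2],0.35]
    - [[0,0,0],[-0.4,0,-0.2],0.35]
    - [[0,0,0],[-0.4,0,-0.2],0.35]
    - [[0,0,0],[-0.4,0,-0.2],0.35]

```text
clock: 9.35
tool_pos: [0.3471, -0.1501, 0.2388]
tcp_rot: [3.14, 0.105, 0.001]
force: [0.4, 1.0, 0.5]
grip_width: 0.354
```

```bash
python3 - <<'E'
from h import *
for hue in (110,29):
  o,c,im=timer("top",hue);print(o["disc"],o.get("green"),o.get("red"))
  g=o["green"][:2];x=np.array(o["disc"][:2]);
  r=o["red"][:2]-x;g=g-x;print("red,green deg",np.degrees(np.arctan2(r[1],r[0])),np.degrees(np.arctan2(g[1],g[0])))
cv2.imwrite("pics/t7.png",im[:,:,::-1])
E
```

```text
(0.5071578025817871, -0.13798359036445618, 0.041234370321035385) [ 0.5112669  -0.18779793  0.046     ] [ 0.50852653 -0.15471414  0.091     ]
red,green deg -85.32305888026012 -85.28444581900894
(0.6143558621406555, 0.16246305406093597, 0.040837306529283524) [0.64844022 0.12766474 0.046     ] [0.63083071 0.16393457 0.091     ]
red,green deg 5.104050781381587 -45.59384514550373
```

View pics/t7.png

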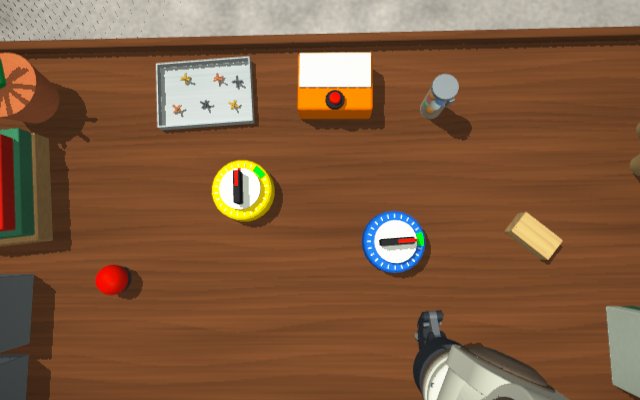

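The top view shows the blue pointer (405,240) aimed at the middle of the green sector (420,240). The yellow timer is unchanged and the arm is clear, so I hand the job in.

```bash
python3 -c "
from cell import robot
print(robot.sign_off())"
```

```text
the job is handed in; nothing more can be done
None
```

The blue timer is set: I gripped its bar, pressed down with about 11 N, turned the dial about 44° clockwise, eased off, let go and moved clear. I handed the job in just after 9.4 s.

- **Pointer:** in the last top view the pointer lies at -85.3° and the middle of the green sector at -85.3°, so it is centred.
- **Blue timer:** the green mark moved about 0.2 mm, which is within measuring error, so I saw no slide or spin.
- **Yellow timer:** its measurements are identical to those at the start.
- **Disagreement between views:** before gripping, the views' estimates of the bar's position differed by up to a few mm. I centred the jaws on the bar in the wrist picture instead.
- **Side force:** this reached about 3.5 N during the turn, and small shifts of the tool brought it down.

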